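# Pin up the tilting packing stand and load its tray

## Robot

A 7-joint arm with a two-finger parallel gripper is mounted at the origin on the work surface. World frame = base frame: x ahead of the robot, y to its left, z up, the work surface at z = 0. Lengths are in m, angles in rad, forces in N, time in s.
With the tool pointing down it reaches from about 0.35 to 0.9 m from the base axis. Payload 8.1 kg.
Tool frame: the origin (TCP) lies midway between the tips of the shut fingers; the grasp point (between the pads) lies r.hold_point_z behind it (r.hold_point_z is the distance from the TCP to the grasp point, in m); z points along the fingers, y is the line along which they close (so a half turn about z gives the same grasp; the last joint's range is limited). The gripper opens to 92 mm and grips with 3 to 60 N. Pads are 19 mm wide; open, the fingers measure 130 mm over their backs; the gripper's body (75 mm by 190 mm) begins 47 mm behind the grasp point.
Start: joints at [-0.103, 0.434, 0.025, 1.573, -0.012, 1.134, -0.075], TCP at [0.625, -0, 0.227] pointing down, gripper open.
Joint ranges: [-2.62, 2.62], [-0.44, 2.09], [-1.27, 1.32], [0.08, 2.57], [-1.32, 4.46], [0.12, 2], [-2.74, 2.74]. Speed limits (rad/s): [2.22, 2.22, 3.01, 3.01, 3.14, 3.14, 3.14].

## Interface

Orientations are given as a rotation vector (axis times angle).
In Python, from bench import r, capture, workorder gives the robot as it stands. The module is installed in compiled form; this text tells all that it offers.
- The arm moves only by the shell command python3 -m creep 'ROWS' [FORCE]. ROWS is JSON, a list that holds one entry, the list of rows, each a list of 7 numbers: the shift along the tool's x, y, z in mm, then the turn, a rotation vector about the tool's x, y, z in degrees, then the opening in per cent of the stroke, from 0 (shut) to 100 (fully open). A call has 1 to 12 rows; each row shifts and turns the commanded pose from where the row before left it, along the tool's axes as they then stand; what a row does not reach is not made up. A row lasts 1/10 s, in which the tool goes at most 50 mm and 8.59 degrees, less where a joint would pass 70% of its speed; a pose out of reach is approached as far as the arm can. A call is refused whole if a number of a shift passes 50 or a number of a turn 8.59, either way. A call with a gripper value outside its range is refused whole. The fingers move at their own pace and stop on an object; FORCE is the grip in N (left out, the last holds). Time passes only in rows, so rows that do not move let the fingers close. It gives the time, the measured TCP pose, the force, the opening and the grip force at its end, in the units of the state.
- r.state(): the state, without advancing time (a new reading comes with each control period).
- capture(name): name is "scene" or "side" or "wrist"; returns a dict with "pixels" (400x640x3 uint8, blue, green, red), "depth" (400x640 float32, m along the optical axis (not along the pixel's ray), 0 where there is no reading), "vertical_fov" (degrees; the focal length in pixels is half the picture's height over the tangent of half this angle, whatever the lens; pixels are square), "cx", "cy" (the principal point, pixels), "pose" (4x4, takes a point from camera to world coordinates). Camera axes: x right, y up, looking along -z (the intrinsics and any distortion apply to the point x, -y, -z); pixel columns grow to the right and rows downward; lengths in m; the calibration is good to about 2 mm. A picture is of the moment at which its call begins.
- workorder.close_job(): hands the job in; it is judged then, once.
The state is a dict: "t": time; "joint_pos": joint angles; "joint_velocities": joint speeds; "joint_efforts": joint torques, N m; "tcp_pos": TCP position; "orientation": TCP orientation; "force": force on the tool from outside, world axes, zero at the start; "wrist_torque": the same for the moment, N m; "gripper_width": finger opening in m; "finger_force": force on a finger pad.
Only numpy, scipy, OpenCV 4.12 (cv2) and the standard library are available. Lean on these libraries where they do the work, as an engineer would, in place of code of your own. Each camera call takes 0.05 s, during which the arm holds its last target. There are 200 camera calls.

## Task

Get the packing stand ready: lift its hinged plate by the handle right up to the stop, push the linch pin through the upright and the plate's lug from the robot's side until its head sits against the upright, and flip its sprung ring over the pin's end so that it snaps shut. Only then set the empty two-cell tray on the sloping plate, let it slide fully home into the corner between the two fences, and leave it there. Do not disturb the green box, the cake mould or the scraper.

Things in the scene. Friction and masses are not known exactly. Their poses are not given: they have to be found in the camera images.
- stand: Steel base frame of the packing stand, 212 x 290 mm, fixed. Origin on the table under the frame, 10 mm to the low (-y) side of its middle; x is the direction in which the linch pin is pushed (at yaw 0 away from the robot), y points to the plate's high side, z up. The upright, a flat bar 12 mm thick (along x) and 34 mm wide (along y), stands near the high end and rises 20 mm above its hole
- post_hole (a point): Centre of the mouth of the 14 mm round hole in the upright, on the near (-x) face of the upright where the pin enters; axes as the stand. The hole runs level along +x, 169 mm above the table
- tilt (a joint): Tilt of the hinged plate in rad: 0 lying level, grows as the high (+y) edge is lifted, 0.384 (22 degrees) at the stop, where the lug's hole lines up with the upright's. The hinge is stiff: the empty plate stays where it is left; lifting it at the handle takes about 10 N
- hinge_line (a point): Middle of the hinge line at the plate's low edge, 50 mm above the table. Axes of the plate: x along the hinge (as the stand's x), y up the slope, z square to the plate; they turn with the plate. The plate is 210 mm (x) by 220 mm (y); its white slippery top lies 8 mm (z) above the hinge line
- handle (a point): Middle of the round handle bar, 12 mm thick and 68 mm long along the hinge direction, on the plate's high edge 264 mm from the hinge line, with a clear gap of 43 mm between bar and plate edge. Axes as the plate; it moves with the plate. Grip it from above across the bar
- lug_hole (a point): Mouth (the side towards the upright) of the 14 mm hole in the lug on the plate's high edge. The lug is 16 mm thick and 30 mm wide and lies 2 mm beyond the upright; axes as the plate. It moves with the plate and comes behind the upright's hole at the stop
- pin_head (a point): The dark steel linch pin's square head, 18 mm wide (pin's y), 22 mm high (z): the point on the pin's axis, 14 mm behind the shoulder, at which to grip it across its flat sides. Pin axes: x along the pin towards its tip, z up as it lies. It starts lying on its head on the table, axis 11 mm up. The head is 40 mm long; the ring's pivots stand 5 mm proud of its sides, 34 mm behind the shoulder
- pin_shoulder (a point): Front face of the pin's head, on the pin's axis, where the 12 mm round shank begins; axes as the pin. It rests against the upright's near face when the pin is fully in
- pin_tip (a point): End of the shank, 46 mm in front of the shoulder, with a tapered nose 9 mm long; axes as the pin
- ring (a joint): Angle of the sprung wire ring about its pivot across the head (along the pin's y, 34 mm behind the shoulder), in rad: 0 open, leaning back 30 degrees and standing up over the tail of the head; 2.094 shut, lying along the shank around its end. An over-centre spring holds it at either end: pushed forward past about 1.05 it snaps shut by itself; pushing takes 2 to 3 N at its end
- ring_end (a point): Middle of the ring's far end, 87 mm from its pivot. The ring is an oblong hoop of 4.4 mm wire, 52 mm wide, clear of the upright and lug as it swings over them
- tray_mid (a point): Centre, half-way up, of the loose black plastic tray, 130 x 130 mm and 40 mm high, 4 mm walls and floor, with one dividing rib 10 mm thick and 40 mm high from wall to wall along the tray's x through its middle. It makes two cells 56 mm wide and 122 mm long; grip the rib there. z up; weight 0.15 to 0.31 kg. Its square outline may go into the corner any way round, rib along either fence
- nest (a point): Where tray_mid must come to lie with the tray flat on the plate, home against both fences; axes as the plate, moves with it. 28 mm (z) above and 114 mm (y) up the slope from the hinge line. The tray sits diamond-wise, turned 45 degrees to the plate's axes, one corner pointing down the slope; set down so turned a few centimetres up the slope from here, it slides home by itself
- corner (a point): Point on the plate's white top, near its low edge, where the inner faces of the two steel fences would meet: 22 mm up the slope from the hinge line; axes as the plate. The fences, 110 mm long, 8 mm thick and 25 mm high, start 12 mm from it and run up the slope at 45 degrees to either side of the plate's y axis
- gift_box: Bystander: closed green gift box 120 x 90 x 45 mm, leave alone. Origin under its middle
- cake_mould: Bystander: white plunger mould, 68 mm across, 114 mm tall, leave alone. Origin under its middle
- scraper: Bystander: flat green dough scraper, 117 x 80 mm, leave alone. Origin under its middle
Mind the look-alikes: they are no part of the job. Leave any orange or purple look-alike of the part that bears pin_head alone.

How it is judged:
On the way, in this order (a step that is already met when the one before it is completed fails the run):
1. the plate is lifted to its stop (value of joint tilt above 0.354 rad), for 0.2 s.
2. the linch pin is through the upright and the lug, its head against the upright (value of joint tilt above 0.354 rad and x of pin_shoulder in the frame of post_hole between -0.004 and 0.004 m and y of pin_shoulder in the frame of post_hole between -0.005 and 0.005 m and z of pin_shoulder in the frame of post_hole between -0.005 and 0.005 m and angle between the x axis of pin_head and the x axis of post_hole, either way round below 0.15 rad), for 0.2 s.
3. the ring has snapped over the pin's end (all of step 2 and value of joint ring above 1.9 rad), for 0.2 s.
4. the tray lies home in the corner of the sloping plate (distance between tray_mid and nest below 0.006 m and angle between the z axis of tray_mid and the z axis of nest, either way round below 0.05 rad and angle between the x axis of tray_mid and the x axis of nest, either way round between 0.7254 and 0.8454 rad), for 0.2 s.
At the end, for the whole second after the job is handed in: Plate within 0.03 rad of its stop; pin's shoulder within 4 mm of the upright's face, 5 mm of the hole's axis across it and aligned within 0.15 rad; ring within 0.2 rad of shut; tray flat and at rest within 6 mm of its place in the corner and 0.06 rad square to the fences; tray released (all of step 3 and all of step 4 and linear speed of tray below 0.02 m/s); the robot touches nothing.
It fails at once if the green box is pushed aside (30 mm) or knocked over (distance of gift_box from where it was at the start of the episode above 0.03 m or angle between gift_box's own z axis and vertical above 0.5 rad).
It fails at once if the cake mould is pushed aside (30 mm) or knocked over (distance of cake_mould from where it was at the start of the episode above 0.03 m or angle between cake_mould's own z axis and vertical above 0.5 rad).
It fails at once if the scraper is pushed aside (30 mm) or knocked over (distance of scraper from where it was at the start of the episode above 0.03 m or angle between scraper's own z axis and vertical above 0.5 rad).
It also fails if it takes over 67 s, if anything falls off the work surface, if the arm or the gripper's body presses on something with over 40 N, if the wrist force passes 120 N, or if a joint passes its speed limit or range.

## Working session

There is one attempt and no reset: what is moved stays moved. The work goes in short steps, Python scripts to look and compute and a shell command to move; the robot and the scene stay as the last step left them, time stands still between calls to the robot, and variables do not carry over. Pictures are saved under pics/ and viewed, at most 10 in all, crops included, and the job is handed in when it is done.

```bash
mkdir -p pics; cat > h.py <<'E'
import numpy as np, cv2
from bench import r, capture
from scipy.spatial.transform import Rotation as R
def cam(n,save=None):
    c=capture(n); c['f']=200/np.tan(np.radians(c['vertical_fov'])/2)
    if save: cv2.imwrite('pics/'+save,c['pixels'])
    return c
def pts(c):
    v,u=np.mgrid[0:400,0:640]; d=c['depth']; f=c['f']
    P=np.stack([(u-c['cx'])/f*d,-(v-c['cy'])/f*d,-d],-1)
    W=P@c['pose'][:3,:3].T+c['pose'][:3,3]; W[d==0]=np.nan
    return W
def ray(c,u,v,z):
    d=c['pose'][:3,:3]@np.array([(u-c['cx'])/c['f'],-(v-c['cy'])/c['f'],-1]); o=c['pose'][:3,3]
    return o+d*(z-o[2])/d[2]
E
python3 - <<'E'
from h import *
for n in ['scene','side','wrist']:
    c=cam(n,n+'0.png'); np.savez(n+'0.npz',**{k:c[k] for k in c}); print(n,c['f'],c['cx'],c['cy'],c['pose'].round(3).tolist(),[k for k in c],(c['depth']>0).mean())
s=r.state();print(s,r.hold_point_z)
E
```

```text
scene 378.4453488437685 326.99588074226233 198.82888955105645 [[0.128, -0.571, 0.811, 1.5], [0.992, 0.088, -0.094, -0.107], [-0.018, 0.817, 0.577, 0.798], [0.0, 0.0, 0.0, 1.0]] ['pixels', 'depth', 'vertical_fov', 'cx', 'cy', 'pose', 'f'] 0.9960390625
side 369.6094997797819 322.48592926189804 196.92823163646975 [[-0.989, 0.058, -0.137, 0.382], [-0.147, -0.521, 0.841, 0.968], [-0.023, 0.851, 0.524, 0.737], [0.0, 0.0, 0.0, 1.0]] ['pixels', 'depth', 'vertical_fov', 'cx', 'cy', 'pose', 'f'] 0.99599609375
wrist 342.88570872962464 317.96258586518496 198.73890166046613 [[1.0, -0.002, 0.002, 0.625], [0.001, 0.967, 0.255, 0.068], [-0.002, -0.255, 0.967, 0.383], [0.0, 0.0, 0.0, 1.0]] ['pixels', 'depth', 'vertical_fov', 'cx', 'cy', 'pose', 'f'] 0.99585546875
{'t': 0.15, 'joint_pos': array([-0.10264458,  0.43509127,  0.02498524,  1.57386737, -0.01159383,
        1.13404025, -0.07509441]), 'joint_velocities': array([-0.00013377, -0.00197044, -0.00101842, -0.00177364, -0.00144396,
        0.00099208,  0.00070061]), 'joint_efforts': array([ 9.13879558e-04, -6.68263149e+01,  9.85680185e-01, -3.14695251e+01,
       -6.03506877e-02,  3.94195947e-02,  8.07748006e-05]), 'tcp_pos': array([ 6.24604461e-01, -2.83675447e-05,  2.26115809e-01]), 'orientation': array([-2.22090495e+00, -2.22084781e+00,  1.53298620e-03]), 'force': array([-0.7922611 ,  0.39182824, -0.77744525]), 'wrist_torque': array([-0.00700907,  0.00448114, -0.02192605]), 'finger_force': 0.0, 'gripper_width': 0.09199640613728391} 0.0188
```

View pics/scene0.png

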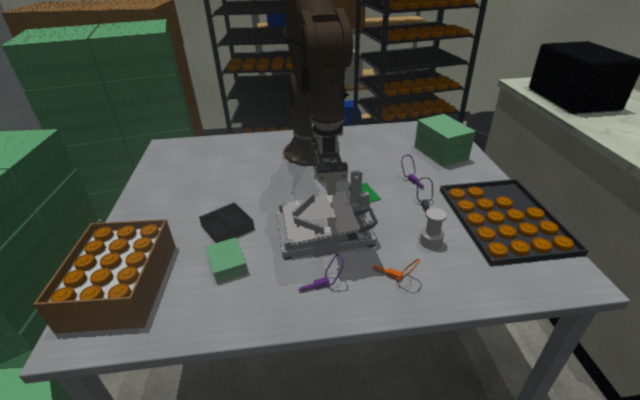

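View pics/side0.png

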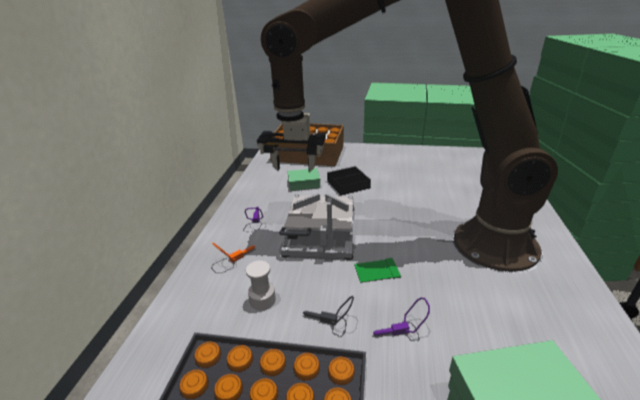

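The scene view shows the stand at about (325,220) with its upright at (357,185). The dark pin is at (427,203), the tray at (227,222), the mould at (433,230), the scraper at (370,192) and the green box at (228,260). In the side view the dark pin is at (325,317), with its tip pointing left (+x) and its ring standing at (345,305).

View pics/wrist0.png

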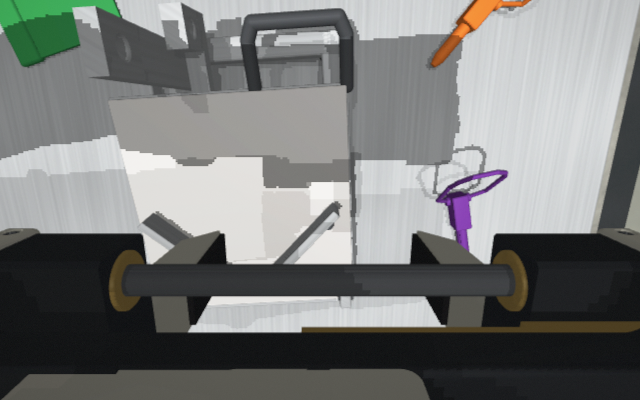

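```bash
python3 - <<'E'
from h import *
C={n:dict(np.load(n+'0.npz')) for n in ['scene','side','wrist']}
for n,c in C.items():
    W=pts(c); bgr=c['pixels'].astype(int); mx=bgr.max(-1); mn=bgr.min(-1)
    z=W[...,2]
    reg=(W[...,0]>.3)&(W[...,0]<1.05)&(abs(W[...,1])<.45)
    dark=((mx<70)&(mx-mn<25)&reg&(z<.09)&(z>-.01)).astype(np.uint8)
    k,l,st,ce=cv2.connectedComponentsWithStats(dark)
    for i in range(1,k):
        if st[i,4]>40:
            Q=W[l==i]; print(n,'dark',st[i],Q.min(0).round(3),np.median(Q,0).round(3),Q.max(0).round(3))
    pl=reg&(z>.02)&(z<.3)&(abs(W[...,0]-.62)<.2)&(mx-mn<25)&(mx>70)
    k,l,st,ce=cv2.connectedComponentsWithStats(pl.astype(np.uint8))
    for i in range(1,k):
        if st[i,4]>300:
            Q=W[l==i]; print(n,'gray',st[i],Q.min(0).round(3),np.median(Q,0).round(3),Q.max(0).round(3))
E
```

```text
scene dark [440 187  53  79 415] [ 0.389  0.443 -0.002] [0.625 0.447 0.013] [0.782 0.45  0.024]
scene dark [294 196  20  20  98] [ 0.466 -0.102  0.059] [ 0.508 -0.067  0.072] [ 0.547 -0.034  0.084]
scene dark [ 283  197   94   63 1611] [ 0.495 -0.146 -0.005] [0.649 0.034 0.024] [0.756 0.141 0.09 ]
scene dark [421 200   8  11  57] [ 0.461  0.345 -0.003] [0.488 0.35  0.016] [0.512 0.363 0.023]
scene dark [ 200  203   54   39 1357] [ 0.4   -0.411 -0.005] [ 0.483 -0.324  0.017] [ 0.578 -0.238  0.043]
scene dark [295 219  28  15 134] [ 0.574 -0.101  0.059] [ 0.612 -0.06   0.073] [ 0.644 -0.024  0.086]
scene dark [427 220  14  15 166] [0.651 0.291 0.045] [0.673 0.304 0.072] [0.682 0.328 0.088]
scene dark [422 237  15  13  85] [ 0.661  0.28  -0.001] [0.683 0.294 0.016] [0.692 0.318 0.031]
scene dark [215 265  31  13  80] [ 0.711 -0.332  0.018] [ 0.722 -0.294  0.03 ] [ 0.735 -0.252  0.037]
scene dark [301 283  28   9  75] [ 0.787 -0.102 -0.006] [ 0.794 -0.055  0.003] [ 0.799 -0.027  0.017]
scene gray [ 276  188   84   66 3076] [ 0.44  -0.162  0.02 ] [ 0.571 -0.035  0.066] [0.689 0.107 0.256]
[... 1069 characters left out ...]
rist gray [   73     2   280   262 52733] [ 0.439 -0.089  0.02 ] [0.545 0.041 0.072] [0.66  0.145 0.296]
wrist gray [  0 228  78  14 340] [0.537 0.033 0.291] [0.545 0.035 0.296] [0.561 0.036 0.3  ]
wrist gray [489 228 151  36 458] [0.673 0.026 0.291] [0.704 0.035 0.296] [0.712 0.036 0.3  ]
wrist gray [ 409  230   74   34 1114] [ 0.67  -0.007  0.224] [0.679 0.01  0.249] [0.688 0.011 0.263]
wrist gray [ 152  296   39   36 1210] [ 0.575 -0.012  0.27 ] [0.577 0.002 0.284] [0.577 0.014 0.295]
wrist gray [ 204  296  149   13 1293] [ 0.493 -0.158  0.027] [ 0.57  -0.131  0.057] [ 0.663 -0.01   0.26 ]
wrist gray [ 445  296   40   31 1040] [ 0.672 -0.011  0.271] [0.673 0.004 0.285] [0.675 0.015 0.295]
```

The wrist view shows the handle bar at about (300,18), the upright top at (90,10) and the lug at (185,10). The plate's high edge runs from (110,98) to (348,86), and the fences are at (165,240) and (310,235). I'll fit the stand's pose, the pin and the tray.

```bash
python3 - <<'E'
from h import *
C={n:dict(np.load(n+'0.npz')) for n in ['scene','side','wrist']}
c=C['wrist'];W=pts(c)
# plate plane
m=np.zeros((400,640),bool);m[110:150,130:330]=1;m[190:225,200:260]=1
Q=W[m];Q=Q[~np.isnan(Q[:,0])];o=Q.mean(0);n=np.linalg.svd(Q-o,full_matrices=False)[2][2];n*=np.sign(n[2])
print('plane',o.round(4),n.round(4),'tilt',np.arccos(n[2]),'yaw of downslope',np.arctan2(n[0],-n[1]), np.abs((Q-o)@n).max())
# on-plane ray for edges
def onp(u,v):
    d=c['pose'][:3,:3]@np.array([(u-c['cx'])/c['f'],-(v-c['cy'])/c['f'],-1]);p=c['pose'][:3,3];return p+d*((o-p)@n)/(d@n)
for u,v in [(112,99),(347,86),(352,230),(142,222)]: print('edge',u,v,onp(u,v).round(4))
# handle bar: dark pixels top rows
px=c['pixels'].max(-1)
hb=(px<75)&(W[...,2]>.05)&(W[...,2]<.14)&(W[...,0]>.55)&(W[...,0]<.67)&(W[...,1]>.06); 
for u in range(256,345,8):
    q=W[:, u][hb[:,u]]; 
    if len(q): print('bar',u,q[q[:,1].argmax()].round(3),q[:,1].max().round(3),q[q[:,2].argmax()].round(3),len(q))
# upright/lug in all views
for k in C:
    Wk=pts(C[k]);s=(Wk[...,0]>.42)&(Wk[...,0]<.56)&(Wk[...,1]>.06)&(Wk[...,1]<.2)&(Wk[...,2]>.11)&(Wk[...,2]<.195)
    Q=Wk[s];print(k,len(Q),np.percentile(Q,[1,50,99],0).round(3).tolist())
    t=Q[Q[:,2]>.182]; print(' top',len(t), t.min(0).round(3) if len(t) else '',t.max(0).round(3) if len(t) else '')
# tray
for k in ['scene','side']:
    Wk=pts(C[k]);p=C[k]['pixels'].max(-1)
    s=(Wk[...,0]>.36)&(Wk[...,0]<.6)&(Wk[...,1]<-.2)&(Wk[...,1]>-.45)&(Wk[...,2]>.033)&(Wk[...,2]<.05)&(p<90)
    Q=Wk[s][:,:2].astype(np.float32);print(k,len(Q),cv2.minAreaRect(Q))
    mi=(Wk[...,0]>.36)&(Wk[...,0]<.6)&(Wk[...,1]<-.2)&(Wk[...,1]>-.45)&(Wk[...,2]>.008)&(p<90)
    Q=Wk[mi][:,:2].astype(np.float32);print(k,len(Q),cv2.minAreaRect(Q))
# pin
for k in ['scene','side']:
    Wk=pts(C[k]);p=C[k]['pixels'].astype(int)
    s=(Wk[...,0]>.36)&(Wk[...,0]<.6)&(Wk[...,1]>.3)&(Wk[...,1]<.42)&(p.max(-1)<75)&(p.max(-1)-p.min(-1)<25)&(Wk[...,2]>.004)
    Q=Wk[s];print(k,len(Q),Q.min(0).round(3),Q.max(0).round(3));q=Q[Q[:,2]<.025][:,:2]
    v=np.linalg.svd(q-q.mean(0))[2][0];print('pin dir',v,np.arctan2(v[1],v[0]),q.mean(0),((q-q.mean(0))@v).min(),((q-q.mean(0))@v).max())
big=cv2.resize(C['side']['pixels'][280:345,285:450],None,fx=4.8,fy=4.8,interpolation=cv2.INTER_CUBIC)
b2=cv2.resize(C['scene']['pixels'][150:260,260:440],None,fx=4.4,fy=2.6,interpolation=cv2.INTER_CUBIC)
cv2.imwrite('pics/crop1.png',np.vstack([big[:,:792],b2]))
E
```

```text
plane [0.5446 0.0341 0.0725] [ 0.0067 -0.0936  0.9956] tilt 0.09398300612386906 yaw of downslope 0.0718777831861558 0.003036519807221025
edge 112 99 [0.4473 0.0753 0.077 ]
edge 347 86 [0.649  0.0861 0.0767]
edge 352 230 [ 0.658  -0.0484  0.064 ]
edge 142 222 [ 0.4528 -0.0397  0.0662]
bar 256 [0.576 0.129 0.093] 0.129 [0.576 0.128 0.093] 43
bar 264 [0.583 0.137 0.094] 0.137 [0.583 0.137 0.094] 5
bar 272 [0.589 0.129 0.094] 0.129 [0.589 0.129 0.094] 3
bar 280 [0.595 0.138 0.094] 0.138 [0.595 0.138 0.094] 5
bar 288 [0.601 0.13  0.091] 0.13 [0.601 0.13  0.095] 5
bar 296 [0.608 0.139 0.094] 0.139 [0.608 0.139 0.094] 5
bar 304 [0.614 0.131 0.093] 0.131 [0.614 0.13  0.093] 4
bar 312 [0.62  0.131 0.094] 0.131 [0.62  0.131 0.094] 4
bar 320 [0.626 0.14  0.093] 0.14 [0.626 0.131 0.095] 4
bar 328 [0.632 0.132 0.093] 0.132 [0.632 0.132 0.093] 4
bar 336 [0.638 0.141 0.095] 0.141 [0.638 0.141 0.095] 10
bar 344 [0.644 0.138 0.091] 0.138 [0.644 0.137 0.095] 50
scene 266 [[0.499, 0.083, 0.11], [0.51, 0.1, 0.151], [0.524, 0.135, 0.188]]
 top 36 [0.499 0.084 0.182] [0.514 0.117 0.19 ]
side 183 [[0.499, 
[... 341 characters left out ...]
2032470703)
scene 896 ((0.5075615644454956, -0.31517958641052246), (0.18222670257091522, 0.13153116405010223), 31.752552032470703)
side 212 ((0.5080587267875671, -0.30875128507614136), (0.17831355333328247, 0.13687585294246674), 33.84416961669922)
side 753 ((0.5091081857681274, -0.3087368905544281), (0.18227994441986084, 0.13866353034973145), 32.384185791015625)
scene 67 [0.361 0.336 0.005] [0.516 0.386 0.067]
pin dir [ 0.97802559 -0.20848487] -0.21002553338976032 [0.48194425 0.3533783 ] -0.1236561758400853 0.035229065078723504
side 209 [0.419 0.34  0.004] [0.537 0.394 0.087]
pin dir [-0.98348811  0.18097277] 2.959617189061742 [0.4859413  0.36360788] -0.05181780620380864 0.029830892919622924
```

View pics/crop1.png

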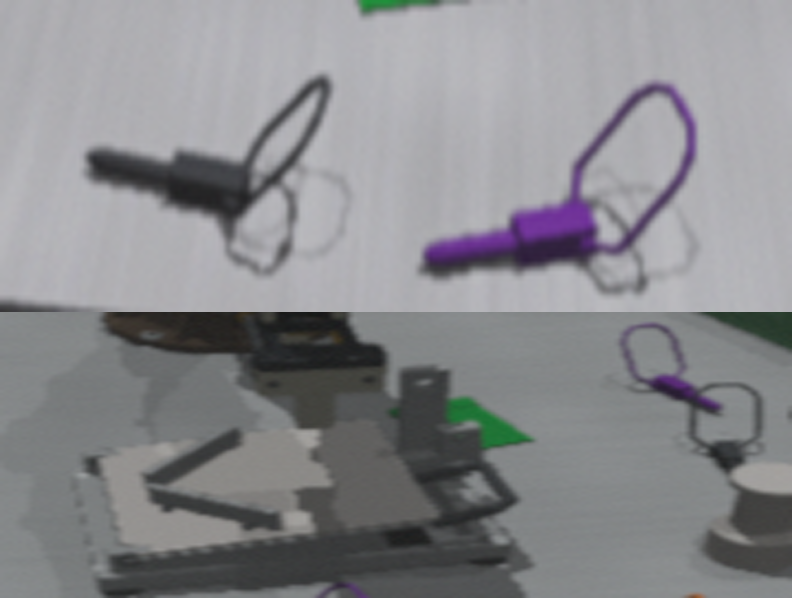

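The side crop shows the dark pin's tip pointing to +x, slightly towards -y, with its ring standing over the tail. The scene crop shows the upright and the lug behind it, with the handle to the right. I'm moving above the handle with the fingers turned across the bar.

```bash
python3 -m creep '[[[45,-5,0,0,0,0,60],[45,-5,0,0,0,0,60],[45,-6,0,0,0,0,60],[0,0,0,0,0,8.59,60],[0,0,0,0,0,8.59,60],[0,0,0,0,0,8.59,60],[0,0,0,0,0,8.59,60],[0,0,0,0,0,8.59,60],[0,0,0,0,0,8.59,60],[0,0,0,0,0,8.59,60]]]' 
python3 -m creep '[[[0,0,0,0,0,8.59,50],[0,0,0,0,0,8.59,50],[0,0,0,0,0,8.59,50],[0,0,0,0,0,0,50],[0,0,0,0,0,0,50],[0,0,0,0,0,0,50]]]'
python3 - <<'E'
from h import *
s=r.state();print(s['joint_pos'].round(2),R.from_rotvec(s['orientation']).as_matrix().round(3).tolist(),s['tcp_pos'])
c=cam('wrist','w1.png');np.savez('w1.npz',**c)
W=pts(c);px=c['pixels'].max(-1)
m=(px<80)&(W[...,2]>.06)&(W[...,2]<.11)&(W[...,1]>.05)&(W[...,1]<.17)&(W[...,0]>.53)&(W[...,0]<.69)
Q=W[m];print(len(Q),Q.min(0),Q.max(0))
for x in np.arange(.585,.64,.01):
    q=Q[(abs(Q[:,0]-x)<.003)&(Q[:,1]>.11)]
    if len(q): print(x.round(3),q.min(0).round(4),q.max(0).round(4))
E
```

```text
t: 1.15
tcp_pos: [0.6088, 0.135, 0.2264]
orientation: [3.038, 0.8, -0.001]
force: [0.4, -0.3, 0.7]
gripper_width: 0.0548
finger_force: 0.0
t: 1.75
tcp_pos: [0.6089, 0.135, 0.2266]
orientation: [3.139, 0.118, -0.0]
force: [-0.1, 0.1, 0.5]
gripper_width: 0.0457
finger_force: 0.0
[-0.53  0.44  0.33  1.6  -0.15  1.13 -1.66] [[0.997, 0.075, -0.0], [0.075, -0.997, -0.0], [-0.0, -0.0, -1.0]] [0.60894241 0.13501915 0.22662366]
2160 [0.53004305 0.08209292 0.06020603] [0.6550122  0.14204068 0.09722936]
0.585 [0.5821 0.1278 0.0905] [0.588  0.139  0.0963]
0.595 [0.5921 0.1286 0.0907] [0.598  0.1388 0.0964]
0.605 [0.602  0.1295 0.091 ] [0.608  0.1404 0.0969]
0.615 [0.6122 0.1302 0.092 ] [0.618  0.1409 0.0972]
0.625 [0.622  0.1301 0.0893] [0.6279 0.1409 0.0964]
0.635 [0.6321 0.131  0.0896] [0.6379 0.1417 0.0967]
```

View pics/w1.png

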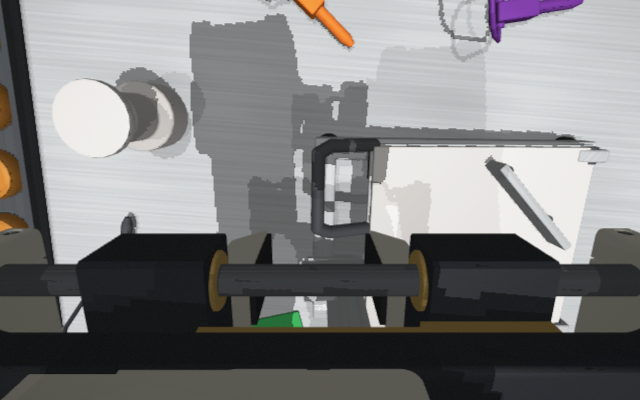

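The bar centre is at (0.609, 0.135, 0.090), which is right under the TCP. The fingers straddle it in the image at (325,185). I'm going down and gripping.

```bash
python3 -m creep '[[[0,0,40,0,0,0,50],[0,0,40,0,0,0,50],[0,0,40,0,0,0,50],[0,0,31,0,0,0,50],[0,0,0,0,0,0,50],[0,0,0,0,0,0,5],[0,0,0,0,0,0,5],[0,0,0,0,0,0,5],[0,0,0,0,0,0,5]]]' 40
```

```text
t: 2.7
tcp_pos: [0.6099, 0.1352, 0.0772]
orientation: [-3.139, -0.113, -0.004]
force: [-0.2, -0.2, -0.7]
gripper_width: 0.0181
finger_force: 0.0
```

```bash
python3 -m creep '[[[0,0,0,0,0,0,3],[0,0,0,0,0,0,3],[0,0,0,0,0,0,3]]]' 40
python3 -m creep '[[[0,1.1,-9.5,2.08,0,0,3],[0,1.1,-9.5,2.08,0,0,3],[0,1.1,-9.5,2.08,0,0,3],[0,1.1,-9.5,2.08,0,0,3]]]'
```

```text
t: 3.0
tcp_pos: [0.6095, 0.1354, 0.0763]
orientation: [-3.139, -0.112, -0.002]
force: [0.4, 1.4, 4.2]
gripper_width: 0.0106
finger_force: 40.0
t: 3.4
tcp_pos: [0.6097, 0.1293, 0.1128]
orientation: [-2.993, -0.108, 0.008]
force: [4.8, 4.0, -9.8]
gripper_width: 0.0107
finger_force: 39.9
```

```bash
python3 -m creep '[[[0,1.1,-9.5,2.08,0,0,3],[0,1.1,-9.5,2.08,0,0,3],[0,1.1,-9.5,2.08,0,0,3],[0,1.0,-9.5,2.08,0,0,3],[0,0,-2,0.3,0,0,3],[0,0,0,0,0,0,3]]]'
python3 - <<'E'
from h import *
print(r.state()['tcp_pos'])
c=cam('wrist','w2.png');np.savez('w2.npz',**c);W=pts(c)
c=cam('scene','s2.png');np.savez('s2.npz',**c);c2=cam('side','d2.png');np.savez('d2.npz',**c2)
# plate plane fit from wrist white pixels
m=(c['pixels'].min(-1)>0)
for n,W in [('scene',pts(c)),('side',pts(c2))]:
    z=W[...,2];s=(W[...,0]>.47)&(W[...,0]<.64)&(W[...,1]>-.1)&(W[...,1]<.06)&(abs(z-(.058+(W[...,1]+.128)*.404))<.008)
    Q=W[s];
    if len(Q)<50: continue
    for _ in range(4):
        o=np.median(Q,0) if _==0 else Q.mean(0);nn=np.linalg.svd(Q-o,full_matrices=False)[2][2];nn*=np.sign(nn[2]);Q=Q[abs((Q-o)@nn)<.003]
    print(n,len(Q),o,nn,np.arccos(nn[2]))
E
```

```text
t: 4.0
tcp_pos: [0.6104, 0.1166, 0.1511]
orientation: [-2.843, -0.101, 0.016]
force: [2.9, 3.4, -4.0]
gripper_width: 0.0107
finger_force: 40.0
[0.61035808 0.11664325 0.15113465]
scene 1359 [ 0.56743491 -0.0166275   0.1027565 ] [ 0.02301218 -0.37307325  0.92751646] 0.3830835698532592
side 339 [ 0.55119242 -0.01396688  0.10541617] [ 0.02368536 -0.36932366  0.92899894] 0.3790976839041044
```

The tilt reads about 0.38. I'll press a little more to confirm the stop.

```bash
python3 -m creep '[[[0,0,-2,0.3,0,0,3],[0,0,-2,0.2,0,0,3],[0,0,0,0,0,0,3],[0,0,0,0,0,0,3]]]'
```

```text
t: 4.55
tcp_pos: [0.6089, 0.1161, 0.1529]
orientation: [-2.836, -0.102, 0.022]
force: [6.2, 7.8, -20.1]
gripper_width: 0.0106
finger_force: 40.0
```

```bash
python3 -m creep '[[[0,0,0,0,0,0,45],[0,0,0,0,0,0,45],[0,0,0,0,0,0,45],[0,0,-30,0,0,0,45],[0,0,-40,0,0,0,45],[0,0,-40,0,0,0,45],[0,0,-30,0,0,0,45],[0,0,0,-8.5,0,0,45],[0,0,0,-8.5,0,0,45],[0,0,0,-0.3,0,0,45]]]'
python3 - <<'E'
from h import *
c=cam('side');W=pts(c);z=W[...,2];s=(W[...,0]>.47)&(W[...,0]<.64)&(W[...,1]>-.1)&(W[...,1]<.06)&(abs(z-(.058+(W[...,1]+.128)*.404))<.01)
Q=W[s]
for _ in range(4):
    o=Q.mean(0);nn=np.linalg.svd(Q-o,full_matrices=False)[2][2];nn*=np.sign(nn[2]);Q=Q[abs((Q-o)@nn)<.003]
print(len(Q),np.arccos(nn[2]))
c=dict(np.load('wrist0.npz'));W=pts(c);yaw=.062
ex=np.array([np.cos(yaw),np.sin(yaw)]);ey=np.array([-ex[1],ex[0]])
s=(W[...,2]>.1855)&(W[...,2]<.2)&(W[...,0]<.55)&(W[...,1]>.06);Q=W[s];print('top n',len(Q),np.median(Q[:,2]))
a=Q[:,:2]@ex;b=Q[:,:2]@ey;print('a',np.percentile(a,[0,2,98,100]).round(4),'b',np.percentile(b,[0,2,98,100]).round(4))
cen=ex*(np.percentile(a,2)+np.percentile(a,98))/2+ey*(np.percentile(b,2)+np.percentile(b,98))/2;print('top centre',cen,'mouth',cen-.006*ex)
g=c['pixels'].max(-1);print(g[30:66:3,96:150:4]); print(W[48,122],W[48,110],W[30,100])
st=r.state();print(st['tcp_pos'],R.from_rotvec(st['orientation']).as_matrix().round(3).tolist())
E
```

```text
t: 5.55
tcp_pos: [0.6133, 0.0799, 0.2902]
orientation: [-3.138, -0.128, -0.003]
force: [-0.9, 2.2, 0.1]
gripper_width: 0.0414
finger_force: 0.0
373 0.37830585761750607
top n 1799 0.18806349403039643
a [0.503  0.5043 0.5165 0.5171] b [0.0529 0.0535 0.0864 0.0873]
top centre [0.505098   0.10143588] mouth [0.49910953 0.10106411]
[[129 131  75  74  76  74  76  78  76  75  76  76  77 128]
 [128 114  77  76  76  75  73  75  76  77  77  78  79  77]
 [128 127  77  77  76  72  78  81  76  76  76  77  79  77]
 [128 128  75  75  76  74  77  92  77  75  77  76  78  79]
 [128 129  76  76  76  78  77  91  85  77  75  77  77  76]
 [124 127  76  77  77  80  80  94  98  77  78  77  78  76]
 [128 124  89  75  75  78  81  83 103  76  77  77  78  77]
 [129 129 100  74  76  76  82  82 108  77  77  78  79  78]
 [128 129 121  74  75  74  84  80 105  76  77  75  76  77]
 [131 130 130  74  77  77  81  83  97  76  76  77  77  77]
 [129 133 131  73  75  78  77  81  89  76  74  74  79  79]
 [129 129 131  72  78  77  78  77  79  78  77  77  78  79]]
[0.50627458 0.10281071 0.16046741] [0.51077861 0.09954539 0.18125782] [0.5100888  0.10740966 0.18695395]
[0.61303469 0.07782422 0.28969295] [[0.997, 0.079, 0.001], [0.079, -0.997, 0.003], [0.001, -0.003, -1.0]]
```

```bash
python3 -m creep '[[[-16.5,-42.5,8,0,0,0,70],[-16.5,-42.5,8,0,0,0,70],[-16.5,-42.5,9,0,0,0,70],[-16.5,-42.5,9,0,0,0,70],[-16.5,-42.5,9,0,0,0,70],[-16.5,-42.5,9,0,0,0,70],[-16.5,-42.5,9,0,0,0,70],[0,0,0,0,0,8,70],[0,0,0,0,0,8,70],[0,0,0,0,0,0,70],[0,0,0,0,0,0,70]]]'
python3 - <<'E'
from h import *
st=r.state();print(st['tcp_pos'],st['joint_pos'].round(2),R.from_rotvec(st['orientation']).as_matrix().round(3).tolist())
c=cam('wrist','w3.png');np.savez('w3.npz',**c)
W=pts(c);p=c['pixels'].astype(int)
s=(p.max(-1)<80)&(W[...,2]>.004)&(W[...,2]<.028)&(abs(W[...,0]-.49)<.09)&(abs(W[...,1]-.365)<.06)
k,l,stt,ce=cv2.connectedComponentsWithStats(s.astype(np.uint8))
for i in range(1,k):
    if stt[i,4]>30:
        Q=W[l==i];print(stt[i],Q.min(0).round(3),Q.max(0).round(3))
        q=Q[:,:2];v=np.linalg.svd(q-q.mean(0))[2][0];v*=np.sign(v[0]);t=(q-q.mean(0))@v;w=(q-q.mean(0))@np.array([-v[1],v[0]])
        print(np.arctan2(v[1],v[0]),(q.mean(0)+v*t.max()).round(4),(q.mean(0)+v*t.min()).round(4))
        for b in np.arange(t.min(),t.max(),.008):
            h=(t>=b)&(t<b+.008)
            if h.sum()>3: print(b.round(3),w[h].min().round(4),w[h].max().round(4),Q[h][:,2].max().round(4),(q[h].mean(0)).round(4))
E
```

```text
t: 6.7
tcp_pos: [0.4776, 0.3609, 0.2289]
orientation: [-3.122, 0.322, 0.001]
force: [0.0, 1.3, 0.6]
gripper_width: 0.0642
finger_force: 0.0
[0.47757568 0.36085542 0.22892413] [-0.88  0.39  0.2   1.65 -0.09  1.11 -2.43] [[0.979, -0.204, -0.0], [-0.204, -0.979, 0.003], [-0.001, -0.003, -1.0]]
[ 297  113   51   85 1163] [0.45  0.334 0.006] [0.54  0.388 0.028]
-0.1491674446426916 [0.5396 0.3483] [0.4533 0.3612]
-0.036 -0.027 0.0274 0.0276 [0.4581 0.3607]
-0.028 -0.0136 0.0153 0.0233 [0.4649 0.3596]
-0.02 -0.0086 0.008 0.0237 [0.473 0.358]
-0.012 -0.0079 0.0076 0.0232 [0.481  0.3567]
-0.004 -0.0083 0.0081 0.0233 [0.489  0.3558]
0.004 -0.0084 0.0078 0.0231 [0.4962 0.3548]
0.012 -0.0049 0.0052 0.0176 [0.5047 0.3536]
0.02 -0.0054 0.0056 0.0178 [0.5127 0.3523]
0.028 -0.0054 0.0054 0.0177 [0.5206 0.3514]
0.036 -0.0051 0.0056 0.0176 [0.5286 0.3497]
0.044 -0.0042 0.0045 0.017 [0.5359 0.3491]
```

View pics/w3.png

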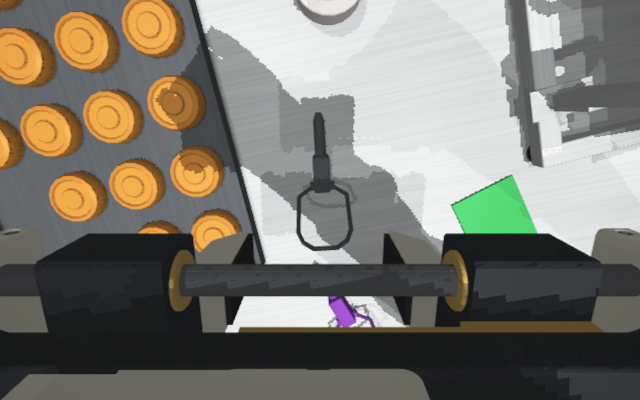

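The pin lies at pixels (320,115)–(320,190) with its ring at (325,220). The tip is at (0.540,0.348), the yaw is -0.149, and the head is 16–18 mm wide, as specified. I'm descending.

```bash
python3 -m creep '[[[0,0,0,0,0,-3.1,55],[3.2,3.3,40,0,0,0,55],[0,0,40,0,0,0,55],[0,0,40,0,0,0,55],[0,0,40,0,0,0,55],[0,0,30,0,0,0,55],[0,0,0,0,0,0,55],[0,0,0,0,0,0,55]]]' 30
python3 -c "
from h import *
s=r.state();M=R.from_rotvec(s['orientation']).as_matrix();print(s['tcp_pos'],M.round(4).tolist(),'tool move mm',(M.T@(np.array([.4803,.3572,.003])-s['tcp_pos'])*1000).round(1))"
```

```text
t: 7.55
tcp_pos: [0.4801, 0.3582, 0.0393]
orientation: [-3.13, 0.24, 0.001]
force: [0.1, 0.8, 1.1]
gripper_width: 0.0501
finger_force: 0.0
[0.48010933 0.35819996 0.03932589] [[0.9883, -0.1525, -0.0005], [-0.1525, -0.9883, 0.0023], [-0.0008, -0.0022, -1.0]] tool move mm [ 0.4  1.  36.3]
```

```bash
python3 -m creep '[[[0.3,0.9,20,0,0,0,55],[0,0,15.5,0,0,0,55],[0,0,0,0,0,0,55],[0,0,0,0,0,0,10],[0,0,0,0,0,0,10],[0,0,0,0,0,0,10],[0,0,0,0,0,0,10],[0,0,0,0,0,0,10]]]' 30
python3 -c "
from h import *
s=r.state();M=R.from_rotvec(s['orientation']).as_matrix();print(s['tcp_pos'],M.round(4).tolist())"
```

```text
t: 8.35
tcp_pos: [0.4799, 0.3579, 0.0037]
orientation: [-3.13, 0.241, -0.0]
force: [-1.7, 0.1, 2.6]
gripper_width: 0.0181
finger_force: 30.0
[0.47992816 0.35787074 0.00368761] [[0.9882, -0.153, 0.0002], [-0.153, -0.9882, 0.0028], [-0.0002, -0.0028, -1.0]]
```

```bash
python3 -m creep '[[[0,0,-20,0,0,0,10],[0,0,-40,0,0,0,10],[0,0,-50,0,0,0,10],[0,0,-48,0,0,0,10],[-10,38.5,0,0,0,0,10],[-10,38.5,0,0,0,0,10],[-10,38.5,0,0,0,0,10],[0,38.5,0,0,0,0,10],[0,38.5,0,0,0,0,10],[0,38.5,0,0,0,0,10],[0,38.5,0,0,0,-6.15,10],[0,0,0,0,0,-6.15,10]]]'
python3 -m creep '[[[0,0,0,0,0,0,10],[0,0,0,0,0,0,10],[0,0,0,0,0,0,10]]]'
python3 - <<'E'
from h import *
s=r.state();M=R.from_rotvec(s['orientation']).as_matrix();print(s['tcp_pos'],s['joint_pos'].round(2),M.round(4).tolist())
c=cam('wrist','w4.png');np.savez('w4.npz',**c);c=cam('scene','s4.png');np.savez('s4.npz',**c);c=cam('side','d4.png');np.savez('d4.npz',**c)
E
```

```text
t: 9.55
tcp_pos: [0.4073, 0.0905, 0.1606]
orientation: [-3.139, -0.093, 0.003]
force: [-0.6, 0.2, -1.4]
gripper_width: 0.0176
finger_force: 30.0
t: 9.85
tcp_pos: [0.409, 0.0964, 0.1606]
orientation: [-3.138, -0.094, 0.0]
force: [-0.5, -0.1, -2.4]
gripper_width: 0.0178
finger_force: 30.0
[0.40900677 0.09644263 0.16063755] [-0.55  0.18  0.22  2.14 -0.06  0.82 -1.8 ] [[0.9982, 0.06, -0.0001], [0.06, -0.9982, 0.0026], [0.0001, -0.0026, -1.0]]
```

View pics/w4.png

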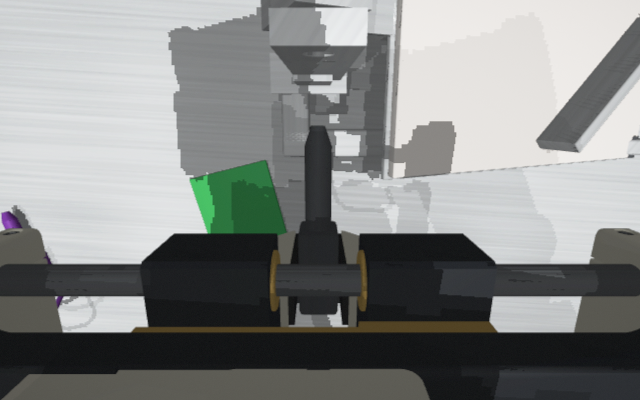

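The pin is at (318,130–230) and the upright's top is at (270–367, 8–45). I'll measure both in this one view.

```bash
python3 - <<'E'
from h import *
c=dict(np.load('w4.npz'));W=pts(c);yaw=.062
ex=np.array([np.cos(yaw),np.sin(yaw),0]);ey=np.array([-ex[1],ex[0],0])
s=(W[...,2]>.183)&(W[...,2]<.2)&(W[...,0]>.47)&(W[...,0]<.53);s[100:]=0
Q=W[s];a=Q@ex;b=Q@ey;print('top',len(Q),np.median(Q[:,2]),np.percentile(a,[1,99]).round(4),np.percentile(b,[1,99]).round(4),'mid b',(np.percentile(b,1)+np.percentile(b,99))/2)
r2=cv2.minAreaRect(Q[:,:2].astype(np.float32));print(r2)
# upright near face
f=(abs(W@ex-np.percentile(a,1))<.004)&(W[...,2]<.18)&(W[...,2]>.06);f[100:]=0;Q=W[f];print('face',len(Q),np.percentile(Q@ex,[5,50,95]).round(4) if len(Q) else '',np.percentile(Q@ey,[1,99]).round(4) if len(Q) else '')
p=c['pixels'].max(-1)
s=(p<80)&(W[...,2]>.15)&(W[...,2]<.19)&(W[...,0]>.42)&(W[...,0]<.49);s[:120]=0;s[232:]=0;s[:,:295]=0;s[:,340:]=0
Q=W[s];a=Q@ex;b=Q@ey;print('pin',len(Q),a.max())
for t in np.arange(a.min(),a.max(),.006):
    h=(a>=t)&(a<t+.006)
    if h.sum()>5:print(t.round(3),((b[h].min()+b[h].max())/2).round(4),(b[h].max()-b[h].min()).round(4),'ztop',np.percentile(Q[h,2],98).round(4))
# other views: pin vs upright, dark pts and z
for n in ['d4','s4']:
    c=dict(np.load(n+'.npz'));W=pts(c);p=c['pixels'].max(-1)
    s=(W[...,2]>.15)&(W[...,2]<.2)&(W[...,0]>.425)&(W[...,0]<.485)&(abs(W[...,1]-.1)<.02);Q=W[s]
    print(n,len(Q),Q.min(0).round(3) if len(Q) else '',Q.max(0).round(3) if len(Q) else '')
    s=(W[...,2]>.15)&(W[...,2]<.2)&(W[...,0]>.49)&(W[...,0]<.515)&(abs(W[...,1]-.1)<.03);Q=W[s];print('upright',Q.max(0),Q.min(0))
E
```

```text
top 4141 0.18783486878026642 [0.5044 0.5192] [0.0534 0.0867] mid b 0.07005027684511274
((0.5067752599716187, 0.10162318497896194), (0.015718629583716393, 0.034142568707466125), 3.6835052967071533)
face 5933 [0.5008 0.5045 0.5078] [-0.1163  0.0863]
pin 2746 0.4758633554929704
0.428 0.07 0.0174 ztop 0.1742
0.434 0.0701 0.0115 ztop 0.1741
0.44 0.0701 0.0114 ztop 0.1742
0.446 0.0701 0.0113 ztop 0.1742
0.452 0.0701 0.0111 ztop 0.1743
0.458 0.0703 0.0114 ztop 0.1742
0.464 0.0701 0.0109 ztop 0.1741
0.47 0.0699 0.0095 ztop 0.1734
0.476 0.0701 0.0055 ztop 0.1721
d4 50 [0.426 0.096 0.162] [0.469 0.109 0.176]
upright [0.51484671 0.12834846 0.18961238] [0.49909673 0.08517429 0.15065333]
s4 34 [0.425 0.087 0.161] [0.471 0.102 0.178]
upright [0.51460656 0.11704653 0.188821  ] [0.49802839 0.08249308 0.15013667]
```

Lateral offset is under 0.2 mm and height agrees within 0.5 mm, so I'm inserting.

```bash
python3 -m creep '[[[12,0,0,0,0,0,10],[12,0,0,0,0,0,10],[6,0,0,0,0,0,10],[6,0,0,0,0,0,10],[6,0,0,0,0,0,10]]]'
python3 -m creep '[[[6,0,0,0,0,0,10],[6,0,0,0,0,0,10],[6,0,0,0,0,0,10]]]'
```

```text
t: 10.5
tcp_pos: [0.4513, 0.0981, 0.1605]
orientation: [-3.138, -0.095, 0.001]
force: [-0.2, 0.6, -2.1]
gripper_width: 0.0176
finger_force: 30.0
t: 10.8
tcp_pos: [0.4692, 0.0993, 0.1606]
orientation: [-3.138, -0.096, 0.0]
force: [-0.2, 0.1, -1.3]
gripper_width: 0.018
finger_force: 30.0
```

```bash
python3 -m creep '[[[5,0,0,0,0,0,10],[4,0,0,0,0,0,10],[3,0,0,0,0,0,10],[1,0,0,0,0,0,10],[0,0,0,0,0,0,10]]]'
python3 -m creep '[[[1.5,0,0,0,0,0,10],[0,0,0,0,0,0,10],[0,0,0,0,0,0,10]]]'
```

```text
t: 11.3
tcp_pos: [0.4817, 0.1001, 0.1606]
orientation: [-3.138, -0.096, 0.0]
force: [-0.5, -0.4, -2.2]
gripper_width: 0.0179
finger_force: 30.0
t: 11.6
tcp_pos: [0.4832, 0.1002, 0.1607]
orientation: [-3.138, -0.096, 0.0]
force: [0.0, -1.3, -1.1]
gripper_width: 0.0177
finger_force: 30.0
```

```bash
python3 -m creep '[[[1,0,0,0,0,0,10],[1,0,0,0,0,0,10],[0,0,0,0,0,0,10]]]'
python3 -m creep '[[[1,0,0,0,0,0,10],[0,0,0,0,0,0,10]]]'
```

```text
t: 11.9
tcp_pos: [0.4835, 0.1002, 0.1604]
orientation: [-3.138, -0.096, 0.005]
force: [-7.4, -0.3, 3.1]
gripper_width: 0.0175
finger_force: 30.0
t: 12.1
tcp_pos: [0.4836, 0.1001, 0.1603]
orientation: [-3.138, -0.096, 0.008]
force: [-11.5, -0.4, 7.9]
gripper_width: 0.0178
finger_force: 30.0
```

The pin has seated at its shoulder: x matches the prediction and the force is rising. I'm releasing it and moving behind the ring.

```bash
python3 -m creep '[[[-2,0,0,0,0,0,10],[0,0,0,0,0,0,40],[0,0,0,0,0,0,40],[0,0,0,0,0,0,40],[0,0,-20,0,0,0,40],[0,0,-40,0,0,0,40],[0,0,-45,0,0,0,40],[0,0,-45,0,0,0,40],[0,0,0,0,0,0,0],[0,0,0,0,0,0,0]]]'
python3 - <<'E'
from h import *
s=r.state();print(s['tcp_pos'],s['orientation'])
c=cam('side','d5.png');np.savez('d5.npz',**c);W=pts(c);p=c['pixels'].max(-1)
yaw=.062;ex=np.array([np.cos(yaw),np.sin(yaw),0]);ey=np.array([-ex[1],ex[0],0])
for n in ['side','scene']:
    if n=='scene': c=cam(n,'s5.png');W=pts(c)
    s=(W[...,2]>.195)&(W[...,2]<.275)&(W@ex>.39)&(W@ex<.5)&(abs(W@ey-.07)<.045);Q=W[s]
    print(n,len(Q)); 
    if len(Q): print((Q@ex).min(),(Q@ex).max(),(Q@ey).min(),(Q@ey).max(),Q[:,2].max())
    s=(W[...,2]>.15)&(W[...,2]<.19)&(W@ex>.42)&(W@ex<.5)&(abs(W@ey-.07)<.02);Q=W[s]
    print('head',len(Q),(Q@ex).min(),(Q@ex).max(),(Q@ey).min(),(Q@ey).max(),Q[:,2].max())
    s=(W[...,2]>.155)&(W[...,2]<.185)&(W@ex>.53)&(W@ex<.56)&(abs(W@ey-.07)<.02);Q=W[s]
    if len(Q):print('tip',len(Q),(Q@ex).min(),(Q@ex).max(),(Q@ey).min(),(Q@ey).max(),Q[:,2].max())
E
```

```text
t: 13.1
tcp_pos: [0.485, 0.1, 0.3118]
orientation: [-3.137, -0.096, -0.004]
force: [-1.3, -0.9, -0.6]
gripper_width: 0.0254
finger_force: 0.0
[0.48499912 0.09998991 0.31176667] [-3.13671559 -0.09560405 -0.00419153]
side 58
0.42034932735536684 0.44982905816125324 0.04488332008579371 0.10387265875182723 0.23941122014133726
head 128 0.4551967360165736 0.4997602738800278 0.05039304999597365 0.08938950813472782 0.18725761478147407
tip 35 0.5310064438000016 0.5473576831209305 0.05875018072297189 0.08986446021188309 0.18305406556335824
scene 53
0.4179994394229625 0.45095928120542406 0.04359782452330026 0.10049849048994881 0.23567516604817051
head 28 0.4610048786539949 0.4993219907275879 0.05135700168247301 0.08996019617949895 0.1835821011686246
tip 78 0.5302045512269927 0.5513703857155006 0.0513407966250076 0.08747106339813376 0.184452139038921
```

The ring stands open at a≈0.42, z≈0.24, and the pin tip shows at 0.55 as it should. I'm moving behind the ring and then pushing it forward.

```bash
python3 -m creep '[[[-35,0,0,0,0,0,0],[-35,0,0,0,0,0,0],[-35,0,0,0,0,0,0],[0,0,40,0,0,0,0],[0,0,41,0,0,0,0],[0,0,0,0,0,0,0],[0,0,0,0,0,0,0]]]'
python3 -m creep '[[[12,0,0,0,0,0,0],[12,0,0,0,0,0,0],[12,0,0,0,0,0,0],[12,0,0,0,0,0,0]]]'
```

```text
t: 13.9
tcp_pos: [0.3789, 0.0933, 0.2295]
orientation: [-3.139, -0.095, 0.004]
force: [0.1, 0.7, 0.6]
gripper_width: 0.0001
finger_force: 0.0
t: 14.3
tcp_pos: [0.429, 0.0968, 0.2302]
orientation: [-3.137, -0.096, -0.001]
force: [-2.8, -0.5, 1.9]
gripper_width: 0.0004
finger_force: 1.0
```

```bash
python3 -m creep '[[[12,0,0,0,0,0,0],[12,0,0,0,0,0,0],[12,0,0,0,0,0,0],[12,0,0,0,0,0,0],[12,0,0,0,0,0,0],[12,0,0,0,0,0,0],[10,0,0,0,0,0,0],[6,0,0,0,0,0,0],[0,0,0,0,0,0,0],[0,0,-40,0,0,0,0],[0,0,-40,0,0,0,0]]]'
python3 - <<'E'
from h import *
s=r.state();print(s['tcp_pos'],s['orientation'])
yaw=.062;ex=np.array([np.cos(yaw),np.sin(yaw),0]);ey=np.array([-ex[1],ex[0],0])
out=[]
for n in ['side','scene']:
    c=cam(n,n[0]+'6.png');W=pts(c)
    s=(W[...,2]>.196)&(W[...,2]<.275)&(W@ex>.38)&(W@ex<.6)&(abs(W@ey-.07)<.05);print(n,'up ring px',s.sum())
    s=(W[...,2]>.15)&(W[...,2]<.19)&(W@ex>.545)&(W@ex<.58)&(abs(W@ey-.07)<.035);Q=W[s]
    print('fwd',len(Q),Q.min(0) if len(Q) else '',Q.max(0) if len(Q) else '')
    y0,x0=(190,255) if n=='side' else (160,270)
    out.append(cv2.resize(c['pixels'][y0:y0+75,x0:x0+110],(792,290) if 0 else (440,300),interpolation=cv2.INTER_CUBIC))
cv2.imwrite('pics/ring.png',np.vstack(out))
E
```

```text
t: 15.4
tcp_pos: [0.514, 0.1015, 0.3098]
orientation: [-3.139, -0.096, 0.005]
force: [0.3, 1.1, 0.4]
gripper_width: 0.0005
finger_force: 0.0
[0.5139728  0.10145389 0.30982276] [-3.13872007 -0.09571549  0.00489252]
side up ring px 0
fwd 52 [0.53889514 0.08282525 0.15387124] [0.5732876  0.12881617 0.17942113]
scene up ring px 0
fwd 41 [0.53960356 0.08232568 0.15010053] [0.57496553 0.12375119 0.17826253]
```

View pics/ring.png

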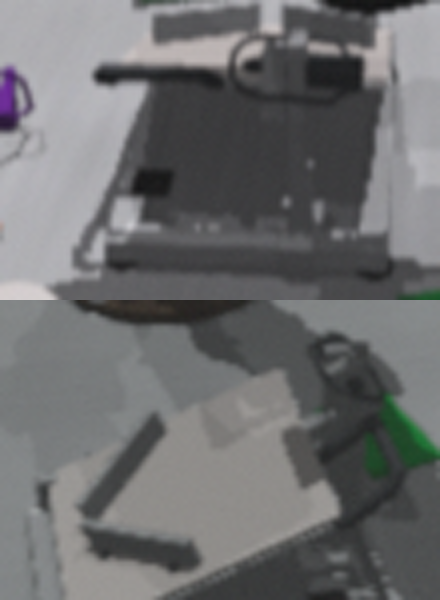

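Both views show the ring shut, lying round the pin's end: at (290,70) in the side half and (345,365) in the scene half. Now I'll go to the tray.

```bash
python3 -m creep '[[[-12,46,0,0,0,0,55],[-12,46,0,0,0,0,55],[-12,46,0,0,0,0,55],[-12,46,0,0,0,0,55],[-12,46,0,0,0,0,55],[-12,46,0,0,0,0,55],[-12,46,0,0,0,0,55],[-12,46,0,0,0,0,55],[-12,46,0,0,0,0,55],[0,0,0,0,0,0,55],[0,0,0,0,0,0,55]]]'
python3 - <<'E'
from h import *
s=r.state();print(s['tcp_pos'],s['joint_pos'].round(2),R.from_rotvec(s['orientation']).as_matrix().round(3).tolist())
c=cam('wrist','w7.png');np.savez('w7.npz',**c);W=pts(c);p=c['pixels'].max(-1)
s=(W[...,2]>.034)&(W[...,2]<.05)&(W[...,0]>.36)&(W[...,0]<.62)&(W[...,1]<-.2)&(W[...,1]>-.45)&(p<110);s[232:]=0
Q=W[s][:,:2].astype(np.float32);print(len(Q),np.median(W[s][:,2]),cv2.minAreaRect(Q))
E
```

```text
t: 16.6
tcp_pos: [0.4317, -0.3189, 0.3083]
orientation: [-3.138, -0.091, 0.001]
force: [0.1, 0.5, -0.1]
gripper_width: 0.0507
finger_force: 0.0
[ 0.43173343 -0.31892334  0.30830655] [ 0.09  0.24  0.56  1.69 -0.14  1.25 -0.82] [[0.998, 0.058, -0.001], [0.058, -0.998, 0.003], [-0.0, -0.003, -1.0]]
2560 0.039190236152714275 ((0.5183058381080627, -0.3304802179336548), (0.17783993482589722, 0.17200833559036255), 31.741802215576172)
```

View pics/w7.png

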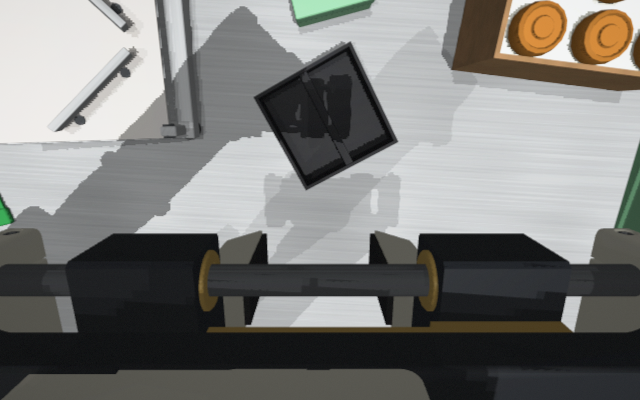

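The tray has corners at about (350,42), (397,141), (306,188) and (254,97). The rib runs from (303,73) to (348,163).

```bash
python3 - <<'E'
from h import *
c=dict(np.load('w7.npz'))
P=np.array([ray(c,u,v,.04)[:2] for u,v in [(350,42),(397,141),(306,188),(254,97)]]);print(P.round(4).tolist(),P.mean(0))
print('sides',[np.linalg.norm(P[i]-P[i-1]).round(4) for i in range(4)])
a,b=[ray(c,u,v,.04)[:2] for u,v in [(303,73),(348,163)]];d=b-a;print('rib mid',(a+b)/2,'len',np.linalg.norm(d),'yaw',np.degrees(np.arctan2(d[1],d[0])))
for i,j in [(0,1),(3,2)]:
    d=P[j]-P[i];print(np.degrees(np.arctan2(d[1],d[0])))
for i,j in [(0,3),(1,2)]:
    d=P[j]-P[i];print(np.degrees(np.arctan2(d[1],d[0])))
E
```

```text
[[0.5747, -0.3467], [0.4663, -0.4137], [0.4003, -0.305], [0.5078, -0.2376]] [ 0.48729033 -0.32575002]
sides [np.float64(0.128), np.float64(0.1274), np.float64(0.1271), np.float64(0.1269)]
rib mid [ 0.48685486 -0.32521773] len 0.11949101467849586 yaw -149.17325928486048
-148.30880854763248
-147.8830563671481
121.52219590674663
121.26222564148512
```

Tray centre is (0.487,-0.3255) and the rib yaw is 31.5°. All sides measure 127–128 mm, so the fit is sound. I'm aligning and descending.

```bash
python3 -m creep '[[[27.4,4.9,0,0,0,-7.03,52],[27.4,8,0,0,0,-7.03,52],[0,0,0,0,0,-7.03,52],[0,0,0,0,0,-7.03,52],[0,0,45,0,0,0,52],[0,0,45,0,0,0,52],[0,0,45,0,0,0,52],[0,0,45,0,0,0,52],[0,0,45,0,0,0,52],[0,0,0,0,0,0,52],[0,0,0,0,0,0,52]]]'
python3 -c "
from h import *
s=r.state();M=R.from_rotvec(s['orientation']).as_matrix();print(s['tcp_pos'],s['joint_pos'].round(2),'yaw',np.degrees(np.arctan2(M[1,0],M[0,0])),'tool move mm',(M.T@(np.array([.487,-.3255,.010])-s['tcp_pos'])*1000).round(1))"
```

```text
t: 17.75
tcp_pos: [0.4891, -0.3223, 0.0842]
orientation: [-3.019, -0.857, 0.0]
force: [0.7, -0.2, 0.6]
gripper_width: 0.0476
finger_force: 0.0
[ 0.4891237  -0.32226213  0.08415423] [ 0.23  0.54  0.38  1.85 -0.27  0.8  -0.27] yaw 31.717058801801098 tool move mm [-3.6  1.9 74.1]
```

```bash
python3 -m creep '[[[-3.6,1.9,20,0,0,0,52],[0,0,30,0,0,0,52],[0,0,24,0,0,0,52],[0,0,0,0,0,0,52],[0,0,0,0,0,0,3],[0,0,0,0,0,0,3],[0,0,0,0,0,0,3],[0,0,0,0,0,0,3],[0,0,0,0,0,0,3]]]' 30
python3 -m creep '[[[0,0,-10,0,0,0,3],[0,0,-40,0,0,0,3],[0,0,-50,0,0,0,3],[0,0,-50,0,0,0,3],[0,0,-50,0,0,0,3],[0,0,-20,0,0,0,3],[0,0,0,0,0,0,3]]]'
python3 -c "
from h import *
s=r.state();M=R.from_rotvec(s['orientation']).as_matrix();print(s['tcp_pos'],M.round(3).tolist(),'yaw',np.degrees(np.arctan2(M[1,0],M[0,0])),(M.T@(np.array([.5542,-.0174,.23])-s['tcp_pos'])*1000).round(1))
cam('scene','s8.png')"
```

```text
t: 18.65
tcp_pos: [0.4869, -0.327, 0.0102]
orientation: [-3.021, -0.855, -0.002]
force: [-0.5, 0.0, -0.9]
gripper_width: 0.0124
finger_force: 0.1
t: 19.35
tcp_pos: [0.4879, -0.3286, 0.2337]
orientation: [3.021, 0.855, 0.008]
force: [0.6, -0.3, -2.3]
gripper_width: 0.0099
finger_force: 30.0
[ 0.48785736 -0.32861848  0.23370807] [[0.852, 0.524, 0.006], [0.524, -0.852, -0.0], [0.005, 0.003, -1.0]] yaw 31.600928274199052 [ 219.6 -230.3    4. ]
```

```bash
python3 -m creep '[[[31.4,-32.9,0,0,0,0,3],[31.4,-32.9,0,0,0,0,3],[31.4,-32.9,0,0,0,0,3],[31.4,-32.9,0,0,0,0,3],[31.4,-32.9,0,0,0,0,3],[31.4,-32.9,0,0,0,0,3],[31.4,-32.9,0,0,0,0,3],[0,0,0,0,0,-8.45,3],[0,0,0,0,0,-8.45,3]]]'
python3 -m creep '[[[0,0,0,5.19,5.19,0,3],[0,0,0,5.19,5.19,0,3],[0,0,0,5.19,5.19,0,3],[0,0,0,0,0,0,3],[0,0,0,0,0,0,3],[0,0,0,0,0,0,3]]]'
cat > m.py <<'E'
from h import *
s=r.state();M=R.from_rotvec(s['orientation']).as_matrix();t=s['tcp_pos'];print(t,s['joint_pos'].round(2),M.round(3).tolist())
yaw=.062;T=.384
ex=np.array([np.cos(yaw),np.sin(yaw),0]);ey0=np.array([-ex[1],ex[0],0]);n=np.array([0,0,np.cos(T)])-np.sin(T)*ey0;ey=np.cross(n,ex)
h=.552*ex-.1643*ey0+np.array([0,0,.05])
print('tool axes in plate frame: x',(np.array([ex,ey,n])@M).round(3).tolist(),'tcp plate mm',(np.array([ex,ey,n])@(t-h)*1000).round(1))
import sys
for cn in sys.argv[1:]:
    c=cam(cn,cn+str(int(s['t']*100))+'.png');W=pts(c);p=c['pixels'].astype(int);L=(W-h)@np.array([ex,ey,n]).T
    pm=p.max(-1);L0=np.array([ex,ey,n])@(t-h)
    blk=(pm<75)&(abs(L[...,0]-L0[0])<.1)&(abs(L[...,1]-L0[1])<.1)&(L[...,2]>L0[2]-.03)&(L[...,2]<L0[2]+.04)
    if cn=='wrist': blk[232:]=0
    wh=(pm>120)&(abs(L[...,0])<.1)&(L[...,1]>.03)&(L[...,1]<.21)&(abs(L[...,2]-.008)<.012)
    B=L[blk];print(cn,'tray px',len(B), (np.percentile(B,[1,50,99],0)*1000).round(1).tolist() if len(B) else '')
    A=L[wh]; 
    if len(A)>50:
        q=np.c_[A[:,:2],np.ones(len(A))];co=np.linalg.lstsq(q,A[:,2],rcond=None)[0];print(' plate z med',np.median(A[:,2])*1000,'slopes',co.round(4),'n',len(A))
E
python3 m.py wrist side scene
```

```text
t: 20.3
tcp_pos: [0.5518, -0.0136, 0.2279]
orientation: [-2.854, -1.303, 0.005]
force: [-0.6, -0.3, -1.8]
gripper_width: 0.0101
finger_force: 30.0
t: 20.9
tcp_pos: [0.5525, -0.0149, 0.2294]
orientation: [-2.528, -1.141, -0.189]
force: [0.3, 1.1, -2.6]
gripper_width: 0.0097
finger_force: 30.0
[ 0.55245625 -0.01490382  0.22941986] [ 0.02  0.39  0.22  1.73 -0.49  1.2  -0.28] [[0.665, 0.746, -0.026], [0.698, -0.609, 0.376], [0.265, -0.268, -0.926]]
tool axes in plate frame: x [[0.707, 0.707, -0.002], [0.707, -0.707, 0.002], [0.0, -0.003, -1.0]] tcp plate mm [ -1.5 174.  123.2]
wrist tray px 39157 [[-32.4, 142.5, 114.1], [27.4, 201.5, 116.1], [84.4, 258.9, 152.6]]
 plate z med 7.419485912493367 slopes [-0.0024  0.0014  0.0075] n 3669
side tray px 944 [[-87.5, 133.5, 112.9], [-5.1, 218.2, 135.3], [87.4, 266.8, 160.5]]
scene tray px 1471 [[-60.6, 87.3, 111.3], [19.4, 182.8, 134.0], [89.4, 261.1, 160.5]]
 plate z med 6.861279789486942 slopes [ 0.001  -0.0044  0.0075] n 231
```

The orientation matches the plate, and the plate still fits the 22° slope. The tray hangs about 9 mm above the TCP with no slip. I'm moving over the release point and lowering square to the plate.

```bash
python3 -m creep '[[[-13.6,14.7,10,0,0,0,3],[-13.6,14.6,10,0,0,0,3],[0,0,25,0,0,0,3],[0,0,25,0,0,0,3],[0,0,10,0,0,0,3],[0,0,10,0,0,0,3],[0,0,0,0,0,0,3],[0,0,0,0,0,0,3]]]'
python3 m.py side scene
```

```text
t: 21.85
tcp_pos: [0.5552, -0.0193, 0.1327]
orientation: [-2.529, -1.14, -0.194]
force: [-0.1, -0.5, -2.3]
gripper_width: 0.0097
finger_force: 30.0
[ 0.55524924 -0.01928077  0.13267232] [ 0.05  0.5   0.19  1.82 -0.55  1.02 -0.16] [[0.665, 0.746, -0.022], [0.697, -0.61, 0.376], [0.267, -0.266, -0.926]]
tool axes in plate frame: x [[0.707, 0.707, 0.001], [0.707, -0.707, 0.002], [0.002, -0.001, -1.0]] tcp plate mm [  1.  133.6  35.2]
side tray px 990 [[-85.9, 83.2, 7.1], [5.8, 164.7, 46.9], [88.3, 224.9, 71.0]]
 plate z med 7.557425211492547 slopes [-0.0011 -0.0013  0.0078] n 74
scene tray px 1717 [[-58.4, 36.1, 5.5], [29.8, 132.3, 35.6], [91.0, 221.5, 70.5]]
 plate z med 6.603715983015578 slopes [0.001  0.0037 0.0058] n 269
```

```bash
python3 -m creep '[[[0,0,7,0,0,0,3],[0,0,6,0,0,0,3],[0,0,1.5,0,0,0,3],[0,0,0,0,0,0,3]]]'
python3 -m creep '[[[0,0,0.7,0,0,0,3],[0,0,0,0,0,0,3]]]'
```

```text
t: 22.35
tcp_pos: [0.5543, -0.0136, 0.1183]
orientation: [-2.529, -1.139, -0.192]
force: [-0.1, -0.2, -2.5]
gripper_width: 0.0096
finger_force: 30.0
t: 22.55
tcp_pos: [0.5546, -0.0136, 0.118]
orientation: [-2.529, -1.139, -0.193]
force: [0.3, -0.7, -1.1]
gripper_width: 0.01
finger_force: 30.0
```

```bash
python3 -m creep '[[[0,0,0.8,0,0,0,3],[0,0,0,0,0,0,50],[0,0,0,0,0,0,50],[0,0,0,0,0,0,50],[0,0,0,0,0,0,50],[0,0,0,0,0,0,50],[0,0,0,0,0,0,50]]]'
python3 m.py side scene | grep px
```

```text
t: 23.25
tcp_pos: [0.5543, -0.013, 0.1171]
orientation: [-2.528, -1.14, -0.192]
force: [-0.5, -0.8, -0.1]
gripper_width: 0.0449
finger_force: 0.0
side tray px 760 [[-91.7, 41.9, -1.8], [8.6, 147.6, 36.9], [85.8, 214.7, 56.9]]
scene tray px 1377 [[-74.1, 35.3, -4.1], [29.4, 121.4, 26.9], [89.7, 227.8, 55.0]]
```

```bash
python3 -m creep '[[[0,0,-10,0,0,0,50],[0,0,-15,0,0,0,50],[0,0,-25,0,0,0,50],[0,0,-45,0,0,0,50],[0,0,-45,0,0,0,50],[0,0,-45,0,0,0,50],[0,0,0,0,0,0,50],[0,0,0,0,0,0,50]]]'
cat > f.py <<'E'
from h import *
yaw=.062;T=.384
ex=np.array([np.cos(yaw),np.sin(yaw),0]);ey0=np.array([-ex[1],ex[0],0]);n=np.array([0,0,np.cos(T)])-np.sin(T)*ey0;ey=np.cross(n,ex)
h=.552*ex-.1643*ey0+np.array([0,0,.05])
st=r.state();out=[]
for cn in ['side','scene','wrist']:
    c=cam(cn,'%s_f%d.png'%(cn,st['t']*100));L=(pts(c)-h)@np.array([ex,ey,n]).T;pm=c['pixels'].max(-1)
    s=(abs(L[...,2]-.048)<.004)&(abs(L[...,0])<.13)&(L[...,1]>0)&(L[...,1]<.27)&(pm<100)
    if cn=='wrist': s[232:]=0
    Q=L[s][:,:2].astype(np.float32)*1000;print(cn,len(Q),Q.min(0),Q.max(0),cv2.minAreaRect(Q),'z',np.median(L[s][:,2])*1000)
E
python3 f.py
```

```text
t: 24.15
tcp_pos: [0.559, -0.0836, 0.2899]
orientation: [-2.531, -1.139, -0.196]
force: [-0.2, -0.3, -0.7]
gripper_width: 0.046
finger_force: 0.0
side 175 [-91.36021   29.060768] [ 89.624374 254.90508 ] ((-23.37329864501953, 140.1805419921875), (132.3572540283203, 199.6907196044922), 42.586177825927734) z 46.22279288408463
scene 258 [-90.071434  24.112852] [ 89.32597 251.65239] ((-21.27526092529297, 138.0091552734375), (138.53775024414062, 196.67691040039062), 43.92607498168945) z 46.162335711611405
wrist 2629 [-68.99805   45.805367] [ 88.06829 253.28773] ((-12.966230392456055, 150.29541015625), (102.27912139892578, 200.27581787109375), 42.07954025268555) z 47.40105907219932
```

```bash
python3 - <<'E'
exec(open('f.py').read().split("st=r.state")[0])
out=[]
for cn in ['side','scene','wrist']:
    c=cam(cn);L=(pts(c)-h)@np.array([ex,ey,n]).T;pm=c['pixels'].max(-1)
    s=(abs(L[...,2]-.047)<.003)&(abs(L[...,0])+abs(L[...,1]-.114)<.108)&(pm<100)
    if cn=='wrist': s[232:]=0
    Q=L[s]*1000;u=(Q[:,0]+Q[:,1]-114)*.7071;v=(Q[:,1]-114-Q[:,0])*.7071
    print(cn,len(Q),'u',np.percentile(u,[1,99]).round(1),'v',np.percentile(v,[1,99]).round(1))
    co=np.linalg.lstsq(np.c_[Q[:,:2],np.ones(len(Q))],Q[:,2],rcond=None)[0];print(co)
    if cn!='wrist':
        y0,x0=(165,260) if cn=='side' else (170,265)
        out.append(cv2.resize(c['pixels'][y0:y0+100,x0:x0+125],(375,300),interpolation=cv2.INTER_CUBIC))
    else: out=[np.hstack(out),cv2.resize(c['pixels'][:235],(750,275))]
cv2.imwrite('pics/final.png',np.vstack(out))
E
```

```text
side 175 u [-64.8  66.6] v [-62.5  68.7]
[-1.10683220e-03  2.62039513e-04  4.60701260e+01]
scene 266 u [-67.   63.2] v [-65.4  66. ]
[4.99339856e-03 6.51326552e-04 4.61340839e+01]
wrist 2614 u [-32.3  62.8] v [-62.5  66.1]
[1.11719963e-03 2.53994374e-03 4.69459934e+01]
```

View pics/final.png

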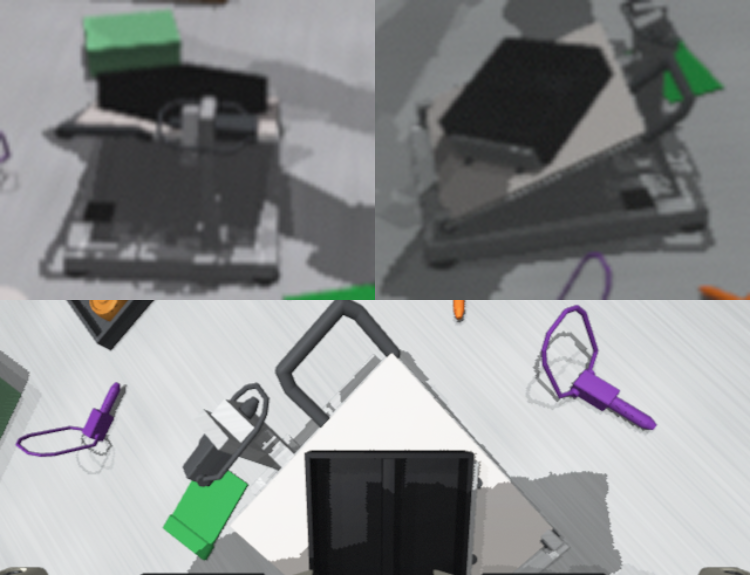

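The tray lies flat between the fences: its outline is ±65 mm about the nest and the rim is level with the plate. The ring is shut round the pin, seen at (235,430). The robot is clear, so I'm handing in.

```bash
python3 -c "
from bench import workorder
print(workorder.close_job())"
```

```text
the job is handed in; nothing more can be done
None
```

The job is handed in after about 25 s on the robot's clock (no verdict came back): plate locked at its stop with the pin fully in and ring snapped shut, and the tray released and lying home in the corner; the arm kept clear of the green box, mould and scraper, though I did not re-measure them.

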